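Set sprung forceps on the narrow gap gauge

ROBOT

A 6-joint arm with a two-finger parallel gripper is mounted at the origin on a cart in front of the work surface, level with it; the furniture and walls round the work are solid. World frame = base frame: x ahead of the robot, y to its left, z up, the work surface at z = 0. Lengths are in m, angles in rad, forces in N, time in s.
With the tool pointing down it reaches from about 0.225 to 0.875 m from the base axis. Payload 3.4 kg.
Tool frame: the origin (TCP) lies between the finger pads; the fingertips stand 11 mm ahead of it and the grasp point (between the pads) lies 8 mm behind it (tips_ahead is the distance from the TCP to the fingertips, in m); z points along the fingers, x is the direction in which the jaws open and shut, and the axes are right-handed (so a half turn about z gives the same grasp; the last joint's range is limited). The gripper opens to 85 mm and grips with 20 to 120 N. Pads are 22 mm wide; open, the fingers measure 114 mm over their backs; the gripper's body (76 mm by 85 mm) begins 54 mm behind the grasp point. The pads swing forward as they close: fully open they stand 13 mm farther back than shut.
Start: joints at [-1.427, 0.276, 1.505, -0, 1.361, -0.121], TCP at [0.15, -0.555, 0.242] pointing down, gripper open.
Joint ranges: [-2.89, 2.89], [-0.75, 2.08], [0.22, 2.7], [-1.18, 4.32], [0.11, 2.71], [-2.7, 2.7]. Speed limits (rad/s): [2.57, 2.57, 3.14, 3.14, 3.14, 3.14].

INTERFACE

Orientations are given as a unit quaternion [w, x, y, z].
In Python, from rig import get_state, get_image, sign_off, masks_of, tips_ahead gives the robot as it stands.
- The arm moves only by the tool play_rows, never from a script. Its argument "series" is a list of rows, each an object of numbers: "fingers": the closure, from -1 (fully open) to 1 (shut); "dx", "dy", "dz": the shift along the world's x, y, z in mm; "turn": the turn about the world's z in rad. A call has 1 to 20 rows; each row shifts and turns the pose as measured when the row begins; what a row does not reach is not made up. A row lasts 1/12 s, in which the tool goes at most 41.7 mm and 7.16 degrees, less where a joint would pass 70% of its speed; a pose out of reach is approached as far as the arm can. A call with a gripper value outside its range is refused whole. The fingers move at their own pace and stop on an object; "squeeze" is the grip in N (left out, the last holds). Time passes only in rows, so rows that do not move let the fingers close. It gives the time, the measured TCP pose, the force and the opening at its end, in the units of the state.
- get_state(): the state, without advancing time (a new reading comes with each control period).
- get_image(name): name is "scene" or "side" or "wrist"; returns a dict with "pixels" (400x640x3 uint8, red, green, blue), "vfov" (degrees; the focal length in pixels is half the picture's height over the tangent of half this angle, whatever the lens; pixels are square), "cx", "cy" (the principal point, pixels), "rvec" (rotation vector, rad) and "tvec" (3), from world to camera coordinates, as OpenCV has them; the wrist camera has in their place "hand_eye" (4x4, takes a point from camera to tool coordinates, whose origin is the TCP and whose axes are the tool frame's). Camera axes: x right, y down, z forward; pixel columns grow to the right and rows downward; lengths in m; the calibration is good to about 2 mm. The wrist camera is an equidistant fisheye: a pixel r from the principal point sees the ray r / f radians off the axis. A picture is of the moment at which its call begins: read the wrist's pose just before it. There is no depth.
- sign_off(): hands the job in, once; it reports no verdict.
Trained networks look in a picture, given as the dict that the camera call returned (one of the last four; its "shot" number tells which), for a name from the list of things; names that differ only in an ending like _2 or _b are one class to them, and where a whole thing is asked for, a point or a joint stands for the part that bears it (a point fixed in the world has none). Each returns a list of dicts, best first, with "p" (0 to 1); they miss things now and then, are a little off and sometimes report something else, mostly with a low value. They report only what shows in the picture. A call takes as long as a camera call. They do not tell look-alikes from the thing itself.
- masks_of(picture, label): "region" (400x640 bool, what is visible of it) and "xy" ([column, row] in pixels, amid what is visible of it).
The state is a dict: "clock": time; "qpos": joint angles; "qd": joint speeds; "effort": joint torques, N m; "position": TCP position; "ee_rot": TCP orientation; "contact_force": force on the tool from outside, world axes, zero at the start; "moment": the same for the moment, N m; "width": finger opening in m.
Only numpy, scipy, OpenCV 4.12 (cv2) and the standard library are available. Lean on these libraries where they do the work, as an engineer would, in place of code of your own. Each camera call takes 0.05 s, during which the arm holds its last target. There are 200 camera calls.

TASK

Check the sprung steel forceps on the setting gauge whose two ridges are closer together: lift the forceps off their rest, hold them level with the tips just above the middle of that gauge, and squeeze until each tip stands over its own ridge. Do not press hard on the gauges or disturb the other things on the bench, and finish still holding the forceps there, the tip gap steady and the tips clear of the gauge.

Things in the scene. Friction and masses are not known exactly. Their poses are not given: they have to be found in the camera images.
- forceps: Steel sprung forceps (about 65 g) lying flat, 154 mm long, 12 mm high (6 at the tips): two bowed strips, 4 mm thick at the grips, joined at one end. Frame of the left strip and joined end: origin at underside level, +x towards the tips, +y to the left strip, z up; pivot at x = -75 mm, tips at x = +74 mm, balance point near x = 0. At the start the origin lies midway between the grips.
- forceps_arm (a joint): How far the right strip has swung towards the left one, rad: 0 when free (tip centres 36 mm apart), 0.133 at 16 mm between tip centres, 0.22 with the tips shut. A spring of 3.2 N m/rad pushes it open (about 6 N at the grips at 0.133).
- tip_left (a point): End of the left strip, middle of its 3 mm thickness, 1 mm above its underside.
- tip_right (a point): The same on the right strip.
- grip_left (a point): Middle of the serrated grip area on the outer face of the left strip, 6 mm above the underside; flat, 50 mm long, 12 mm high, 74 mm behind the tips, halfway to the pivot. Grip to grip: 36 mm when free, 26 mm and parallel when the tip centres are 16 mm apart; tip spacing changes twice as much. Held loosely, the forceps may tip.
- grip_right (a point): The same on the right strip.
- rest: White rest, fixed, origin at the centre of its underside: base plate 136 x 60 x 6 mm, with two cross bars 10 mm thick at x = -50 and +45 mm whose tops, 20 mm up, carry the forceps; nubs at the bar ends rise to 27 mm. Free between the bars for fingertips.
- gauge_narrow: Fixed aluminium block 56 (x) x 66 (y) x 20 mm high, origin at the centre of its underside, with two ridges along its x, 40 mm long, 3 mm wide, at y = +8 and -8 mm (16 mm apart): the gauge to use. Its +x points roughly away from the robot.
- gauge_narrow_top (a point): Midway between the two ridges at the height of their tops, 22.7 mm above the bench; axes as the block's.
- gauge_wide: The same block but with its ridges 32 mm apart: not to be used. The two gauges may have changed places.
- crucible: white porcelain crucible, 40 mm wide, 36 mm high, beyond the gauges; a bystander
- petri_dish: small glass dish, 50 mm wide, 14 mm high, between the robot and the gauges; a bystander
- stopper: rubber stopper, 30 mm wide, 26 mm high, to the right of the gauges; a bystander
Mind the look-alikes: they are no part of the job. There is more than one size of the rest; the job needs the larger.

How it is judged:
By the outcome, as a careful person would: the job done as asked, in the order asked, and still so for the second after the job is handed in, while the arm keeps its last pose, push and grip.
It also fails if it takes over 38 s, if anything falls off the work surface, if the arm or the gripper's body presses on something with over 40 N, if the wrist force passes 120 N, or if a joint passes its speed limit or range.

## Working session

There is one attempt and no reset: what is moved stays moved. The work goes in short steps, Python scripts to look and compute and a tool call to move; the robot and the scene stay as the last step left them, time stands still between calls to the robot, and variables do not carry over. Pictures are saved under pics/ and viewed, about 8 in all and at most 12, crops included, and the job is handed in when it is done.

Besides the shell and the picture viewer there is one more tool, called after "Emit:" as a command line: name --argument value ..., lists and objects as JSON in quotes. play_rows: Moves the arm, as the interface text tells. Its arguments: {"type":"object","properties":{"series":{"type":"array"},"squeeze":{"type":"number"}},"required":["series"]}

```bash
mkdir -p pics; ls; cat > h.py <<'E'
import numpy as np, cv2
from rig import *
from scipy.spatial.transform import Rotation as R
def cam(im):
    f=200/np.tan(np.radians(im['vfov'])/2); return f,im['cx'],im['cy']
def ray(im,uv,st=None):
    f,cx,cy=cam(im); d=np.array([uv[0]-cx,uv[1]-cy])
    if 'hand_eye' in im:
        r=np.hypot(*d); th=r/f; v=np.array([*(d/max(r,1e-9)*np.sin(th)),np.cos(th)])
        H=np.array(im['hand_eye']); q=st['ee_rot']; Rt=R.from_quat([q[1],q[2],q[3],q[0]]).as_matrix()
        return np.array(st['position'])+Rt@H[:3,3], Rt@H[:3,:3]@v
    M=cv2.Rodrigues(np.array(im['rvec'],float))[0]; t=np.array(im['tvec'],float).ravel()
    return -M.T@t, M.T@np.array([d[0]/f,d[1]/f,1])
def onz(im,uv,z,st=None):
    o,d=ray(im,uv,st); return o+d*(z-o[2])/d[2]
def save(im,n,box=None,s=1):
    p=im['pixels'][:,:,::-1]
    if box: p=p[box[1]:box[3],box[0]:box[2]]
    if s!=1: p=cv2.resize(p,None,fx=s,fy=s,interpolation=cv2.INTER_CUBIC)
    cv2.imwrite('pics/'+n+'.png',p)
E
python3 - <<'E'
from h import *
s=get_state(); print(s['position'],s['ee_rot'],s['width'],tips_ahead)
for c in ('scene','side'):
    im=get_image(c); save(im,c+'0'); print(c,im['vfov'],ray(im,(320,200)))
    for n in ('forceps','rest','gauge_narrow','gauge_wide','crucible','petri_dish','stopper'):
        for m in masks_of(im,n)[:3]: print(n,round(m['p'],2),np.round(m['xy']),m['region'].sum(),np.round(onz(im,m['xy'],.015),3))
E
```

```text
pics
[ 0.15041754 -0.55444924  0.24147289] [-6.38495942e-04  7.94253431e-01 -6.07585943e-01 -6.33286486e-04] 0.0852293140455033 0.011
scene 46.155951570570686 (array([-0.1711517 , -0.52982156,  0.61403035]), array([ 0.6832531 ,  0.52351475, -0.50901755]))
forceps 0.8 [232. 181.] 250 [0.563 0.33  0.015]
rest 0.71 [254. 210.] 373 [0.496 0.183 0.015]
rest 0.6 [232. 188.] 323 [0.538 0.303 0.015]
gauge_narrow 0.84 [397. 229.] 616 [ 0.641 -0.129  0.015]
gauge_wide 0.88 [311. 205.] 486 [0.599 0.088 0.015]
crucible 0.54 [231. 186.] 329 [0.542 0.313 0.015]
crucible 0.45 [321. 173.] 187 [0.751 0.174 0.015]
petri_dish 0.51 [401. 232.] 625 [ 0.638 -0.142  0.015]
stopper 0.48 [464. 249.] 156 [ 0.665 -0.28   0.015]
side 52.12535135967332 (array([ 0.36266098, -0.80380174,  0.70369235]), array([ 0.2065234 ,  0.77580734, -0.59629654]))
forceps 0.52 [280. 158.] 291 [0.531 0.346 0.015]
rest 0.74 [359. 253.] 604 [ 0.641 -0.135  0.015]
rest 0.6 [278. 166.] 258 [0.517 0.299 0.015]
rest 0.5 [279. 186.] 295 [0.501 0.188 0.015]
gauge_narrow 0.86 [360. 251.] 573 [ 0.646 -0.13   0.015]
gauge_wide 0.94 [320. 201.] 399 [0.6   0.086 0.015]
gauge_wide 0.28 [357. 179.] 164 [0.738 0.171 0.015]
crucible 0.71 [284. 156.] 130 [0.545 0.353 0.015]
crucible 0.7 [359. 251.] 574 [ 0.642 -0.129  0.015]
crucible 0.61 [359. 178.] 158 [0.744 0.176 0.015]
petri_dish 0.58 [357. 253.] 591 [ 0.637 -0.136  0.015]
petri_dish 0.53 [247. 232.] 272 [0.386 0.002 0.015]
```

```bash
python3 - <<'E'
from h import *
a=cv2.imread('pics/scene0.png')[140:290,180:500]; b=cv2.imread('pics/side0.png')[130:280,200:440]
a=cv2.resize(a,None,fx=2.3,fy=2.3,interpolation=2)[:, :]; b=cv2.resize(b,None,fx=1.7,fy=1.7,interpolation=2)
c=np.zeros((600,740,3),np.uint8); c[:345,:736]=a; c[345:600,:408]=b; cv2.imwrite('pics/both.png',c)
E
```

```text
(no output)
```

View pics/both.png

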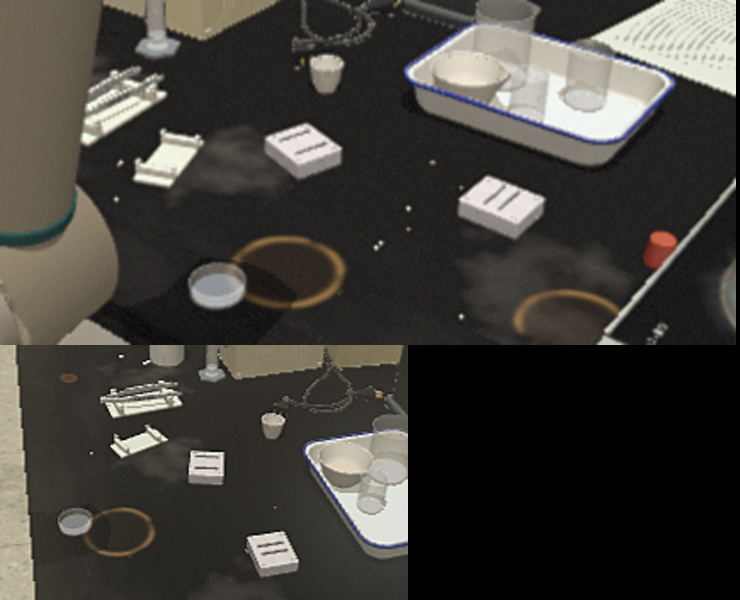

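Side view: two gauges at about (0.60, 0.09) and (0.64, -0.13). The forceps lie on the far-left larger rest near (0.53, 0.31), and the smaller empty rest is at (0.50, 0.19). I'll move in for a wrist view.

Emit:
play_rows --series '[{"fingers": -1,"dx": 27,"dy": 28,"dz": 8},{"fingers": -1,"dx": 27,"dy": 28,"dz": 8},{"fingers": -1,"dx": 27,"dy": 28,"dz": 8},{"fingers": -1,"dx": 27,"dy": 28,"dz": 8},{"fingers": -1,"dx": 27,"dy": 28,"dz": 8},{"fingers": -1,"dx": 27,"dy": 28,"dz": 8},{"fingers": -1,"dx": 27,"dy": 28,"dz": 8},{"fingers": -1,"dx": 27,"dy": 28,"dz": 8},{"fingers": -1,"dx": 27,"dy": 30},{"fingers": -1,"dx": 27,"dy": 30},{"fingers": -1,"dx": 27,"dy": 30},{"fingers": -1,"dx": 27,"dy": 30},{"fingers": -1,"dx": 27,"dy": 30},{"fingers": -1,"dx": 27,"dy": 30},{"fingers": -1,"dx": 20,"dy": 30},{"fingers": -1,"dx": 10,"dy": 30},{"fingers": -1,"dx": 0,"dy": 30},{"fingers": -1,"dx": 0,"dy": 30}]'

```text
invalid input at $.series[0]: expected keys fingers, dx, dy, dz, turn
```

```bash
python3 - <<'E'
from h import *
s=get_state(); im=get_image('wrist'); print(s['clock'],s['position'],s['ee_rot'],s['contact_force'])
save(im,'w1'); print(np.round(im['hand_eye'],3),im['vfov'])
for n in ('forceps','rest','gauge_narrow','gauge_wide','petri_dish','crucible','stopper'):
    for m in masks_of(im,n)[:3]: print(n,round(m['p'],2),np.round(m['xy']),m['region'].sum(),np.round(onz(im,m['xy'],.02,s),3))
E
```

```text
0.8 [ 0.15048774 -0.55498829  0.24237035] [ 6.09664104e-05  7.94277685e-01 -6.07554897e-01  5.80329485e-05] [-0.35671914 -0.61768493 -0.10082462]
[[ 1.     0.001  0.     0.   ]
 [-0.001  0.958  0.288 -0.074]
 [ 0.    -0.288  0.958 -0.133]
 [ 0.     0.     0.     1.   ]] 65.70646984690485
```

View pics/w1.png

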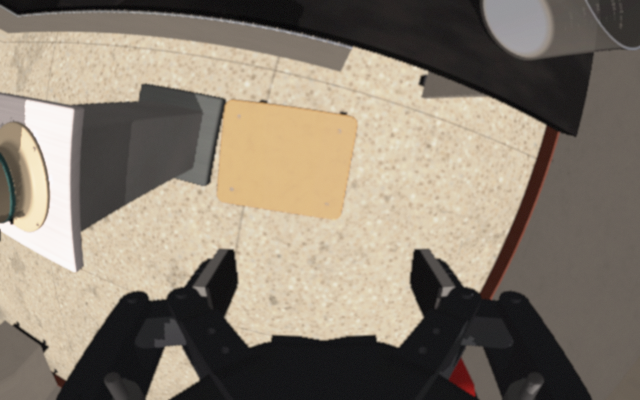

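The move was refused (every key is required) and this picture only shows the start view. Resending with all keys.

Emit:
play_rows --series '[{"fingers": -1,"dx": 27,"dy": 28,"dz": 8,"turn": 0},{"fingers": -1,"dx": 27,"dy": 28,"dz": 8,"turn": 0},{"fingers": -1,"dx": 27,"dy": 28,"dz": 8,"turn": 0},{"fingers": -1,"dx": 27,"dy": 28,"dz": 8,"turn": 0},{"fingers": -1,"dx": 27,"dy": 28,"dz": 8,"turn": 0},{"fingers": -1,"dx": 27,"dy": 28,"dz": 8,"turn": 0},{"fingers": -1,"dx": 27,"dy": 28,"dz": 8,"turn": -0.04},{"fingers": -1,"dx": 27,"dy": 28,"dz": 8,"turn": -0.04},{"fingers": -1,"dx": 27,"dy": 30,"dz": 0,"turn": -0.04},{"fingers": -1,"dx": 27,"dy": 30,"dz": 0,"turn": -0.04},{"fingers": -1,"dx": 27,"dy": 30,"dz": 0,"turn": -0.04},{"fingers": -1,"dx": 27,"dy": 30,"dz": 0,"turn": -0.04},{"fingers": -1,"dx": 20,"dy": 30,"dz": 0,"turn": -0.02},{"fingers": -1,"dx": 10,"dy": 30,"dz": 0,"turn": 0},{"fingers": -1,"dx": 0,"dy": 30,"dz": 0,"turn": 0},{"fingers": -1,"dx": 0,"dy": 30,"dz": 0,"turn": 0},{"fingers": -1,"dx": 0,"dy": 30,"dz": 0,"turn": 0},{"fingers": -1,"dx": 0,"dy": 30,"dz": 0,"turn": 0}]'

```text
clock: 2.7
position: [0.516, -0.013, 0.309]
ee_rot: [0.001, -0.7, 0.715, -0.005]
contact_force: [1.4, 0.4, -0.4]
width: 0.0851
```

```bash
cat > look.py <<'E'
import sys
from h import *
s=get_state(); im=get_image('wrist'); print(s['clock'],s['position'],s['ee_rot'],s['contact_force'],s['width'])
save(im,sys.argv[1]); np.savez(sys.argv[1]+'.npz',im=np.array([im],object),s=np.array([s],object))
for n in sys.argv[2:]:
    for m in masks_of(im,n)[:3]:
        print(n,round(m['p'],2),np.round(m['xy']),m['region'].sum(),np.round(onz(im,m['xy'],.02,s),3))
E
python3 look.py w2 forceps rest gauge_narrow gauge_wide
```

```text
2.7 [ 0.51597785 -0.01295893  0.30896018] [ 5.03413826e-04 -6.99506707e-01  7.14609069e-01 -4.89815196e-03] [ 1.38574116  0.3551019  -0.43529312] 0.08512826891928717
forceps 0.67 [116. 158.] 820 [0.54  0.319 0.02 ]
rest 0.97 [186. 171.] 1365 [0.511 0.19  0.02 ]
rest 0.94 [121. 152.] 1715 [0.547 0.308 0.02 ]
rest 0.56 [188.  11.] 552 [0.75  0.176 0.02 ]
gauge_narrow 0.71 [403.  69.] 1937 [ 0.646 -0.127  0.02 ]
gauge_wide 0.79 [247. 100.] 1935 [0.606 0.088 0.02 ]
```

View pics/w2.png

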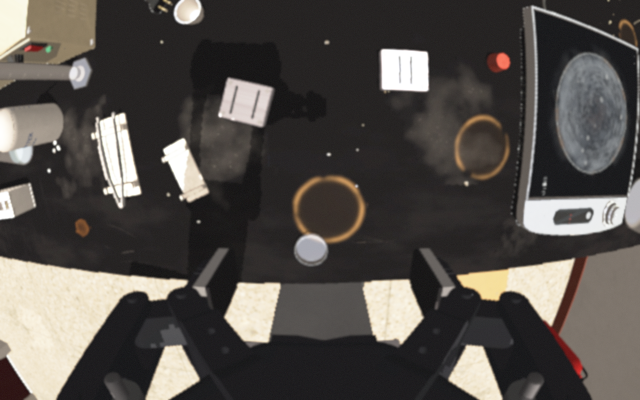

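The gauge at pixel (403,70) has the close ridges (about 11 px against 23 px on the other), so the narrow gauge is near (0.646, -0.127). The forceps are at (116,158), apparently joined at the near end (120,205). Moving above the forceps.

Emit:
play_rows --series '[{"fingers": -1,"dx": 0,"dy": 38,"dz": 0,"turn": 0},{"fingers": -1,"dx": 0,"dy": 38,"dz": 0,"turn": 0},{"fingers": -1,"dx": 0,"dy": 38,"dz": 0,"turn": 0},{"fingers": -1,"dx": 2,"dy": 38,"dz": 0,"turn": 0},{"fingers": -1,"dx": 2,"dy": 36,"dz": -15,"turn": 0},{"fingers": -1,"dx": 2,"dy": 36,"dz": -15,"turn": 0},{"fingers": -1,"dx": 2,"dy": 36,"dz": -15,"turn": 0},{"fingers": -1,"dx": 2,"dy": 36,"dz": -15,"turn": 0},{"fingers": -1,"dx": 2,"dy": 30,"dz": -20,"turn": 0},{"fingers": -1,"dx": 0,"dy": 10,"dz": -20,"turn": 0},{"fingers": -1,"dx": 0,"dy": 0,"dz": 0,"turn": 0}]'

```text
clock: 3.87
position: [0.5378, 0.3159, 0.2064]
ee_rot: [0.002, -0.687, 0.726, -0.012]
contact_force: [-1.0, -1.3, -1.0]
width: 0.0855
```

```bash
python3 look.py w3 forceps rest tip_left grip_left tip_right grip_right; python3 - <<'E'
import cv2
p=cv2.imread('pics/w3.png'); cv2.imwrite('pics/w3c.png',cv2.resize(p[0:300,120:520],None,fx=2,fy=2))
E
```

```text
3.8667 [0.53777487 0.31586128 0.20636363] [ 0.00159713 -0.68737956  0.72619469 -0.01216842] [-1.03616745 -1.27113161 -0.98123606] 0.08550830937237429
forceps 0.86 [326. 183.] 888 [0.535 0.311 0.02 ]
rest 0.71 [422. 194.] 2521 [0.518 0.204 0.02 ]
rest 0.68 [312. 171.] 5581 [0.55  0.325 0.02 ]
tip_left 0.61 [445.   2.] 195 [0.735 0.169 0.02 ]
tip_left 0.56 [323. 183.] 976 [0.536 0.314 0.02 ]
grip_left 0.75 [327. 175.] 1078 [0.545 0.309 0.02 ]
tip_right 0.62 [324. 170.] 445 [0.55  0.312 0.02 ]
grip_right 0.86 [325. 173.] 465 [0.546 0.311 0.02 ]
```

View pics/w3c.png

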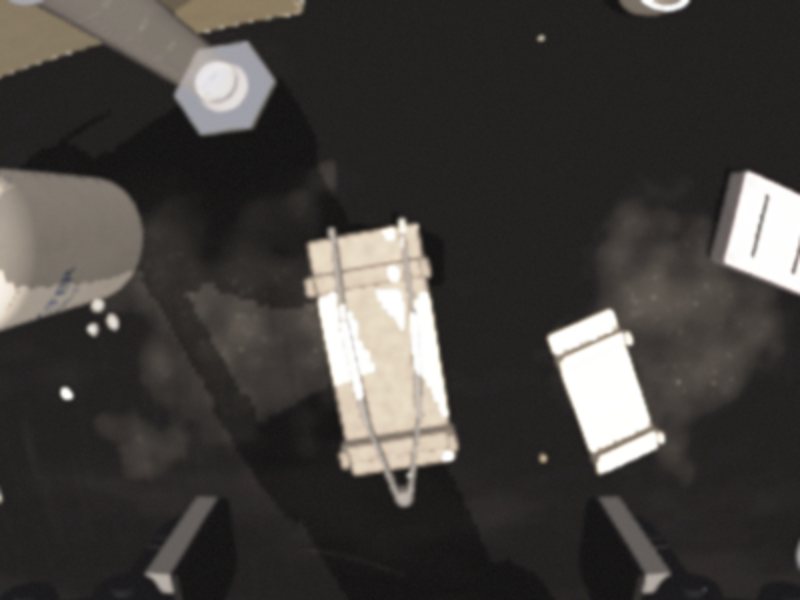

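The forceps have their tips at crop (332,230) and (402,222), pivot end at (404,500), tips pointing away from the robot. The rest is clear between its bars.

```bash
python3 - <<'E'
from h import *
d=np.load('w3.npz',allow_pickle=True); im,s=d['im'][0],d['s'][0]
c=lambda u,v,z: onz(im,(u/2+120,v/2),z,s)
tl=c(332,230,.026);tr=c(402,220,.026);p=c(404,503,.026)
gl=c(347,362,.032);gr=c(418,355,.032)
m=(tl+tr)/2; v=m-p; y=np.arctan2(v[1],v[0]); print(tl,tr,p,gl,gr); print('gap',np.hypot(*(tl-tr)[:2]),'len',np.hypot(*v[:2]),'yaw',y)
print('grip est',(gl+gr)/2, p[:2]+v[:2]*(77/154), np.hypot(*(gl-gr)[:2]))
# rest: bar end nubs/plate corners
A=[c(306,243,.006),c(418,225,.006),c(455,460,.006),c(354,474,.006)]
print(np.round(A,3), np.mean(A,0)); r=(A[0]+A[1]-A[2]-A[3])/2; print('rest yaw',np.arctan2(r[1],r[0]),np.hypot(*r[:2]))
q=s['ee_rot'];Rt=R.from_quat([q[1],q[2],q[3],q[0]]).as_matrix(); print(Rt)
E
```

```text
[0.60973958 0.34734498 0.026     ] [0.61251972 0.31184219 0.026     ] [0.45856176 0.31927621 0.026     ] [0.54227566 0.34393816 0.032     ] [0.54381594 0.30748494 0.032     ]
gap 0.03561147896086172 len 0.15291634202506899 yaw 0.06752199926116627
grip est [0.5430458  0.32571155 0.032     ] [0.5348457 0.3244349] 0.036485746563525726
[[0.604 0.364 0.006]
 [0.61  0.303 0.006]
 [0.475 0.288 0.006]
 [0.469 0.348 0.006]] [0.53940421 0.32590642 0.006     ]
rest yaw 0.11501416013306613 0.1354370833595252
[[-0.05501359 -0.9983039   0.0190483 ]
 [-0.99838163  0.05472255 -0.01547761]
 [ 0.01440899 -0.01986896 -0.99969876]]
```

Emit:
play_rows --series '[{"fingers": -1,"dx": 0,"dy": 5,"dz": -20,"turn": 0.06},{"fingers": -1,"dx": 0,"dy": 4,"dz": -30,"turn": 0.06},{"fingers": -0.4,"dx": 0,"dy": 0,"dz": -30,"turn": 0},{"fingers": -0.4,"dx": 0,"dy": 0,"dz": -25,"turn": 0},{"fingers": -0.4,"dx": 0,"dy": 0,"dz": 0,"turn": 0},{"fingers": -0.4,"dx": 0,"dy": 0,"dz": 0,"turn": 0}]'

```text
clock: 4.72
position: [0.5456, 0.3202, 0.1155]
ee_rot: [-0.016, 0.728, -0.685, 0.018]
contact_force: [0.5, 0.2, 0.5]
width: 0.06
```

```bash
python3 look.py w4 forceps;python3 - <<'E'
from h import *
s=get_state(); q=s['ee_rot'];print(R.from_quat([q[1],q[2],q[3],q[0]]).as_matrix())
p=cv2.imread('pics/w4.png'); cv2.imwrite('pics/w4c.png',cv2.resize(p[60:360,140:500],None,fx=2,fy=2))
E
```

```text
4.7167 [0.54558203 0.32015615 0.11554853] [-0.01625923  0.72814366 -0.68500208  0.01773702] [0.47362173 0.18992345 0.53758718] 0.06001147825160738
forceps 0.7 [297. 219.] 2014 [0.537 0.34  0.02 ]
[[ 6.10825207e-02 -9.96923778e-01  4.91111650e-02]
 [-9.98127798e-01 -6.11627510e-02 -1.31109266e-04]
 [ 3.13447990e-03 -4.90112105e-02 -9.98793310e-01]]
```

View pics/w4c.png

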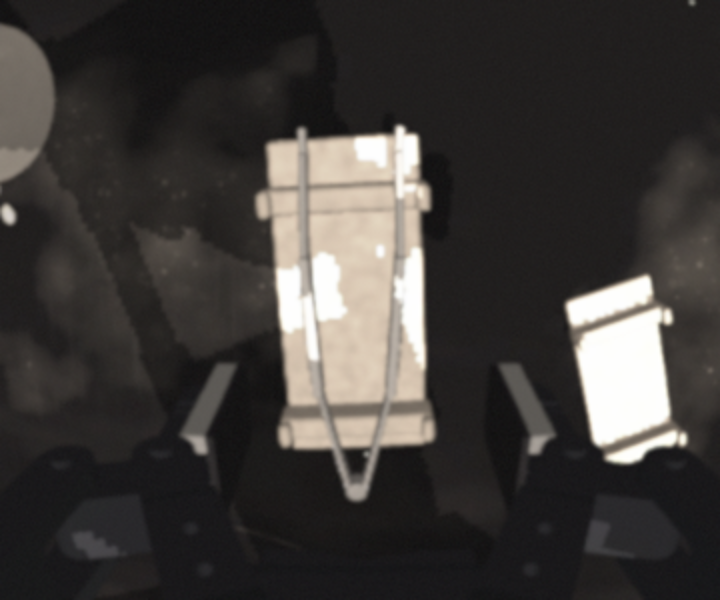

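The jaws straddle the forceps well, with tips at crop (302,130) and (400,128) and pivot end at (357,497). The tool has picked up a tilt of about 3°. Computing what's left to go.

```bash
python3 - <<'E'
from h import *
d=np.load('w4.npz',allow_pickle=True); im,s=d['im'][0],d['s'][0]
c=lambda u,v,z: onz(im,(u/2+140,v/2+60),z,s)
tl=c(302,128,.026);tr=c(400,126,.026);p=c(357,499,.026)
m=(tl+tr)/2; v=m-p; print(tl,tr,p,'gap',np.hypot(*(tl-tr)[:2]),'len',np.hypot(*v[:2]),'yaw',np.arctan2(v[1],v[0]),'perp',np.arctan2(*(tl-tr)[:2]*[-1,1]))
print('grip', m-v*74/154)
print('bars',c(355,188,.02),c(357,408,.02))
E
```

```text
[0.6105837  0.34749737 0.026     ] [0.61338295 0.31207471 0.026     ] [0.45673235 0.31861119 0.026     ] gap 0.035533090686410175 len 0.1556526387204739 yaw 0.07185535271146033 perp 0.07886037479423565
grip [0.53738221 0.32441631 0.026     ]
bars [0.58901044 0.32701539 0.02      ] [0.49864558 0.32101138 0.02      ]
```

Emit:
play_rows --series '[{"fingers": -0.4,"dx": -2,"dy": 1,"dz": -10,"turn": 0.01},{"fingers": -0.4,"dx": -2,"dy": 1,"dz": -10,"turn": 0},{"fingers": -0.4,"dx": -2,"dy": 1,"dz": -10,"turn": 0},{"fingers": -0.4,"dx": -2,"dy": 1,"dz": -10,"turn": 0},{"fingers": -0.4,"dx": -2,"dy": 1,"dz": -10,"turn": 0},{"fingers": -0.4,"dx": -1,"dy": 0,"dz": -10,"turn": 0},{"fingers": -0.4,"dx": -1,"dy": 0,"dz": -10,"turn": 0},{"fingers": -0.4,"dx": 0,"dy": 0,"dz": 0,"turn": 0}]'

```text
clock: 5.48
position: [0.5354, 0.3275, 0.046]
ee_rot: [-0.022, 0.732, -0.681, 0.02]
contact_force: [-0.2, -0.2, 0.0]
width: 0.0601
```

```bash
cat > st.py <<'E'
from h import *
s=get_state(); q=s['ee_rot'];M=R.from_quat([q[1],q[2],q[3],q[0]]).as_matrix()
f=-M[:,1]; print(round(s['clock'],2),np.round(s['position'],4),'yaw',round(np.arctan2(f[1],f[0]),3),'pitchup',round(f[2],4),'roll',round(M[2,0],4),'F',np.round(s['contact_force'],1),np.round(s['moment'],2),'w',round(s['width']*1e3,2))
E
python3 st.py
```

```text
5.48 [0.5354 0.3275 0.046 ] yaw 0.072 pitchup 0.0595 roll -0.0011 F [-0.2 -0.2  0. ] [0.   0.01 0.02] w 60.06
```

Emit:
play_rows --series '[{"fingers": -0.4,"dx": 1,"dy": -1,"dz": -8,"turn": 0},{"fingers": -0.4,"dx": 1,"dy": -1,"dz": -8,"turn": 0},{"fingers": -0.4,"dx": 1,"dy": -1,"dz": -7,"turn": 0},{"fingers": -0.4,"dx": 0,"dy": 0,"dz": 0,"turn": 0}]'

```text
clock: 5.82
position: [0.5386, 0.3243, 0.02]
ee_rot: [-0.022, 0.732, -0.681, 0.02]
contact_force: [-0.2, -0.6, -0.1]
width: 0.06
```

```bash
python3 st.py
```

```text
5.82 [0.5386 0.3243 0.02  ] yaw 0.073 pitchup 0.0592 roll -0.0008 F [-0.2 -0.6 -0.1] [0.01 0.05 0.02] w 59.96
```

Emit:
play_rows --series '[{"fingers": 0.1,"dx": 0,"dy": 0,"dz": 0,"turn": 0},{"fingers": 0.1,"dx": 0,"dy": 0,"dz": 0,"turn": 0},{"fingers": 0.2,"dx": 0,"dy": 0,"dz": 0,"turn": 0},{"fingers": 0.3,"dx": 0,"dy": 0,"dz": 0,"turn": 0},{"fingers": 0.33,"dx": 0,"dy": 0,"dz": 0,"turn": 0},{"fingers": 0.33,"dx": 0,"dy": 0,"dz": 0,"turn": 0},{"fingers": 0.33,"dx": 0,"dy": 0,"dz": 0,"turn": 0}]' --squeeze 30

```text
clock: 6.4
position: [0.5401, 0.3245, 0.0212]
ee_rot: [-0.023, 0.732, -0.681, 0.02]
contact_force: [-0.3, 0.0, -0.6]
width: 0.0287
```

```bash
python3 st.py
```

```text
6.4 [0.5401 0.3245 0.0212] yaw 0.072 pitchup 0.0619 roll -0.0018 F [-0.3  0.  -0.6] [ 0.02 -0.02 -0.  ] w 28.74
```

Emit:
play_rows --series '[{"fingers": 0.33,"dx": 0,"dy": 0,"dz": 5,"turn": 0},{"fingers": 0.33,"dx": 0,"dy": 0,"dz": 8,"turn": 0},{"fingers": 0.33,"dx": 0,"dy": 0,"dz": 10,"turn": 0},{"fingers": 0.33,"dx": 0,"dy": 0,"dz": 12,"turn": 0},{"fingers": 0.33,"dx": 0,"dy": 0,"dz": 12,"turn": 0},{"fingers": 0.33,"dx": 0,"dy": 0,"dz": 12,"turn": 0},{"fingers": 0.33,"dx": 0,"dy": 0,"dz": 12,"turn": 0},{"fingers": 0.33,"dx": 0,"dy": 0,"dz": 12,"turn": 0},{"fingers": 0.33,"dx": 0,"dy": 0,"dz": 10,"turn": 0},{"fingers": 0.33,"dx": 0,"dy": 0,"dz": 5,"turn": 0},{"fingers": 0.33,"dx": 0,"dy": 0,"dz": 0,"turn": 0}]'

```text
clock: 7.32
position: [0.5402, 0.3248, 0.1324]
ee_rot: [-0.026, 0.732, -0.681, 0.021]
contact_force: [-0.3, 1.0, -1.1]
width: 0.0287
```

```bash
python3 st.py; python3 - <<'E'
from h import *
a=get_image('wrist')['pixels'][0:300,120:520]; im=get_image('side')
b=cv2.resize(im['pixels'][110:250,220:360],(560,560),interpolation=2)[:, :400]
b=cv2.resize(im['pixels'][120:225,230:370],(400,300),interpolation=2)
cv2.imwrite('pics/w5.png',np.hstack([a,b])[:,:,::-1])
E
```

```text
7.32 [0.5402 0.3248 0.1324] yaw 0.072 pitchup 0.067 roll -0.0038 F [-0.3  1.  -1.1] [0.03 0.03 0.03] w 28.74
```

View pics/w5.png

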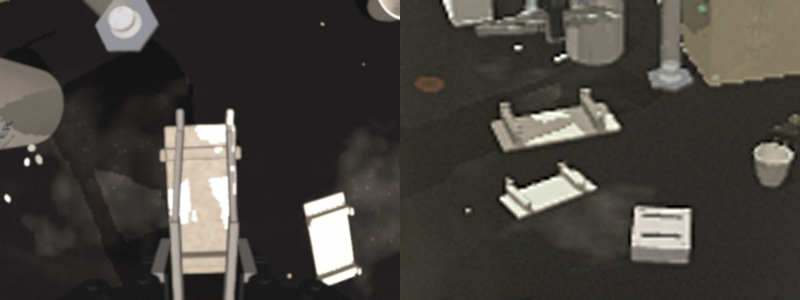

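The forceps hang level and held, tips at (300,112) and (350,112) in the wrist image, and the rest is undisturbed. Now travelling to the narrow gauge.

Emit:
play_rows --series '[{"fingers": 0.33,"dx": 0,"dy": -10,"dz": 0,"turn": 0},{"fingers": 0.33,"dx": 1,"dy": -20,"dz": 0,"turn": 0},{"fingers": 0.33,"dx": 2,"dy": -25,"dz": 0,"turn": 0},{"fingers": 0.33,"dx": 2,"dy": -25,"dz": 0,"turn": 0},{"fingers": 0.33,"dx": 2,"dy": -25,"dz": 0,"turn": 0},{"fingers": 0.33,"dx": 2,"dy": -25,"dz": 0,"turn": 0},{"fingers": 0.33,"dx": 2,"dy": -25,"dz": 0,"turn": 0},{"fingers": 0.33,"dx": 2,"dy": -25,"dz": 0,"turn": 0},{"fingers": 0.33,"dx": 2,"dy": -25,"dz": 0,"turn": 0},{"fingers": 0.33,"dx": 2,"dy": -25,"dz": 0,"turn": 0},{"fingers": 0.33,"dx": 2,"dy": -25,"dz": 0,"turn": 0},{"fingers": 0.33,"dx": 2,"dy": -25,"dz": 0,"turn": 0},{"fingers": 0.33,"dx": 2,"dy": -25,"dz": 0,"turn": 0},{"fingers": 0.33,"dx": 2,"dy": -25,"dz": 0,"turn": 0},{"fingers": 0.33,"dx": 2,"dy": -25,"dz": 0,"turn": 0},{"fingers": 0.33,"dx": 2,"dy": -25,"dz": 0,"turn": 0},{"fingers": 0.33,"dx": 2,"dy": -25,"dz": 0,"turn": 0},{"fingers": 0.33,"dx": 0,"dy": -20,"dz": 0,"turn": 0},{"fingers": 0.33,"dx": 0,"dy": -10,"dz": 0,"turn": 0},{"fingers": 0.33,"dx": 0,"dy": 0,"dz": 0,"turn": 0}]'

```text
clock: 9.08
position: [0.5503, -0.1421, 0.1107]
ee_rot: [-0.009, 0.733, -0.68, 0.008]
contact_force: [-1.4, 0.0, -0.1]
width: 0.0293
```

```bash
python3 st.py; python3 look.py w6 gauge_narrow forceps; python3 - <<'E'
import cv2
p=cv2.imread('pics/w6.png'); cv2.imwrite('pics/w6c.png',cv2.resize(p[20:220,220:460],None,fx=3,fy=3,interpolation=2))
E
```

```text
9.08 [ 0.5503 -0.1421  0.1107] yaw 0.075 pitchup 0.0232 roll -0.0005 F [-1.4  0.  -0.1] [ 0.02  0.02 -0.03] w 29.31
9.0833 [ 0.55028441 -0.1421025   0.11070727] [-0.00866606  0.73304121 -0.68008522  0.00771875] [-1.4043469   0.01354761 -0.08823726] 0.02930953827144521
gauge_narrow 0.79 [315.  79.] 6707 [ 0.646 -0.128  0.02 ]
forceps 0.55 [347. 235.] 4411 [ 0.531 -0.162  0.02 ]
```

View pics/w6c.png

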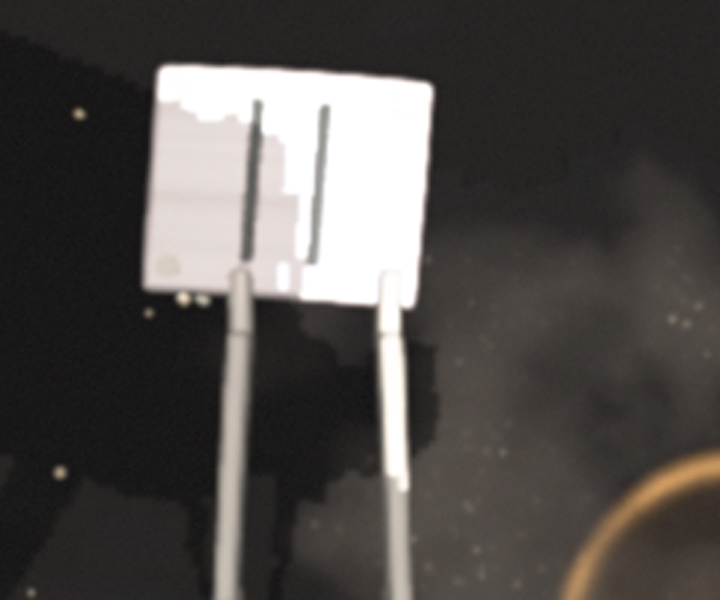

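The narrow gauge shows ridges at crop x≈252 and 318, and the tips at (240,272) and (391,274) are off to the side. Computing the correction.

```bash
cat > tip.py <<'E'
from h import *
def rep(im,s,conv,rl,rr,tl,tr,zt):
    g=[onz(im,conv(*p),.0227,s) for p in rl+rr]
    c=np.mean(g,0); a=(g[0]-g[1]+g[2]-g[3])/2
    print('ridges sep',np.hypot(*((g[0]+g[1]-g[2]-g[3])/2)[:2]),'len',np.hypot(*a[:2]),'centre',c,'yaw',np.arctan2(a[1],a[0]))
    L,Rr=onz(im,conv(*tl),zt,s),onz(im,conv(*tr),zt,s); m=(L+Rr)/2
    q=s['ee_rot'];M=R.from_quat([q[1],q[2],q[3],q[0]]).as_matrix()
    print('tips',L,Rr,'gap',np.hypot(*(L-Rr)[:2]),'mid',m,'yaw',np.arctan2(*(L-Rr)[:2]*[-1,1])); print('mid in tool',M.T@(m-s['position'])); print('move',c-m)
E
python3 - <<'E'
from tip import *
d=np.load('w6.npz',allow_pickle=True); im,s=d['im'][0],d['s'][0]
rep(im,s,lambda u,v:(u/3+220,v/3+20),[(258,101),(247,261)],[(325,106),(313,264)],(241,268),(391,270),.112)
E
```

```text
ridges sep 0.015761360804720955 len 0.03878114191906622 centre [ 0.64503498 -0.12898121  0.0227    ] yaw 0.005690854160522433
tips [ 0.62281128 -0.12670901  0.112     ] [ 0.62417439 -0.14799201  0.112     ] gap 0.021326600289212044 mid [ 0.62349284 -0.13735051  0.112     ] yaw 0.06395939776401956
mid in tool [ 0.00074031 -0.07336901  0.00040948]
move [ 0.02154214  0.00836929 -0.0893    ]
```

Emit:
play_rows --series '[{"fingers": 0.33,"dx": 4,"dy": 3,"dz": 0,"turn": -0.02},{"fingers": 0.33,"dx": 6,"dy": 3,"dz": -8,"turn": -0.02},{"fingers": 0.33,"dx": 6,"dy": 3,"dz": -12,"turn": -0.02},{"fingers": 0.33,"dx": 4,"dy": 3,"dz": -12,"turn": 0},{"fingers": 0.33,"dx": 2,"dy": 1,"dz": -12,"turn": 0},{"fingers": 0.33,"dx": 0,"dy": 0,"dz": -8,"turn": 0},{"fingers": 0.33,"dx": 0,"dy": 0,"dz": 0,"turn": 0}]'

```text
clock: 9.82
position: [0.5721, -0.115, 0.0571]
ee_rot: [-0.01, 0.716, -0.698, 0.006]
contact_force: [-0.7, 0.1, -1.3]
width: 0.0287
```

```bash
python3 st.py
```

```text
9.82 [ 0.5721 -0.115   0.0571] yaw 0.026 pitchup 0.023 roll -0.0057 F [-0.7  0.1 -1.3] [ 0.02  0.03 -0.03] w 28.67
```

Emit:
play_rows --series '[{"fingers": 0.33,"dx": 0,"dy": -3,"dz": 10,"turn": -0.01},{"fingers": 0.33,"dx": 0,"dy": -3,"dz": 10,"turn": -0.01},{"fingers": 0.33,"dx": 0,"dy": -3,"dz": 10,"turn": 0},{"fingers": 0.33,"dx": 0,"dy": -3,"dz": 10,"turn": 0},{"fingers": 0.33,"dx": 0,"dy": -2,"dz": 10,"turn": 0},{"fingers": 0.33,"dx": 0,"dy": 0,"dz": 10,"turn": 0},{"fingers": 0.33,"dx": 0,"dy": 0,"dz": 0,"turn": 0}]'

```text
clock: 10.4
position: [0.5724, -0.1302, 0.1275]
ee_rot: [-0.011, 0.708, -0.706, 0.009]
contact_force: [0.1, -0.1, -0.8]
width: 0.0288
```

```bash
python3 st.py
```

```text
10.4 [ 0.5724 -0.1302  0.1275] yaw 0.004 pitchup 0.0278 roll -0.0033 F [ 0.1 -0.1 -0.8] [ 0.03 -0.01  0.03] w 28.82
```

Emit:
play_rows --series '[{"fingers": 0.33,"dx": 0,"dy": 0,"dz": -25,"turn": 0},{"fingers": 0.33,"dx": 0,"dy": 0,"dz": -30,"turn": 0},{"fingers": 0.33,"dx": 0,"dy": 0,"dz": 0,"turn": 0},{"fingers": 0.33,"dx": 0,"dy": 0,"dz": 0,"turn": 0}]'

```text
clock: 10.73
position: [0.5763, -0.133, 0.0793]
ee_rot: [-0.014, 0.708, -0.706, 0.016]
contact_force: [0.6, 0.1, -0.3]
width: 0.0287
```

```bash
python3 st.py
```

```text
10.73 [ 0.5763 -0.133   0.0793] yaw 0.002 pitchup 0.0424 roll 0.0024 F [ 0.6  0.1 -0.3] [ 0.01  0.02 -0.03] w 28.67
```

Emit:
play_rows --series '[{"fingers": 0.33,"dx": -1,"dy": 1,"dz": -8,"turn": 0},{"fingers": 0.33,"dx": -1,"dy": 1,"dz": -8,"turn": 0},{"fingers": 0.33,"dx": -1,"dy": 1,"dz": -8,"turn": 0},{"fingers": 0.33,"dx": -1,"dy": 1,"dz": -7,"turn": 0},{"fingers": 0.33,"dx": 0,"dy": 0,"dz": 0,"turn": 0},{"fingers": 0.33,"dx": 0,"dy": 0,"dz": 0,"turn": 0}]'

```text
clock: 11.23
position: [0.5736, -0.1294, 0.0497]
ee_rot: [-0.015, 0.707, -0.706, 0.018]
contact_force: [0.6, -0.2, -1.2]
width: 0.0288
```

```bash
python3 st.py; python3 look.py w7; python3 - <<'E'
from h import *
p=cv2.imread('pics/w7.png'); a=cv2.resize(p[20:200,240:400],None,fx=3,fy=3,interpolation=2)
im=get_image('side'); b=cv2.resize(im['pixels'][200:290,320:400][:,:,::-1],(320,360),interpolation=2)
c=np.zeros((540,800,3),np.uint8); c[:,:480]=a; c[:360,480:]=b; cv2.imwrite('pics/w7c.png',c)
E
```

```text
11.23 [ 0.5736 -0.1294  0.0497] yaw 0.001 pitchup 0.0474 roll 0.0042 F [ 0.6 -0.2 -1.2] [0.04 0.03 0.  ] w 28.8
11.2333 [ 0.57364165 -0.12938225  0.0496871 ] [-0.01528152  0.7073807  -0.70643225  0.01823451] [ 0.56350768 -0.23749399 -1.20388697] 0.028798823058130474
```

View pics/w7c.png

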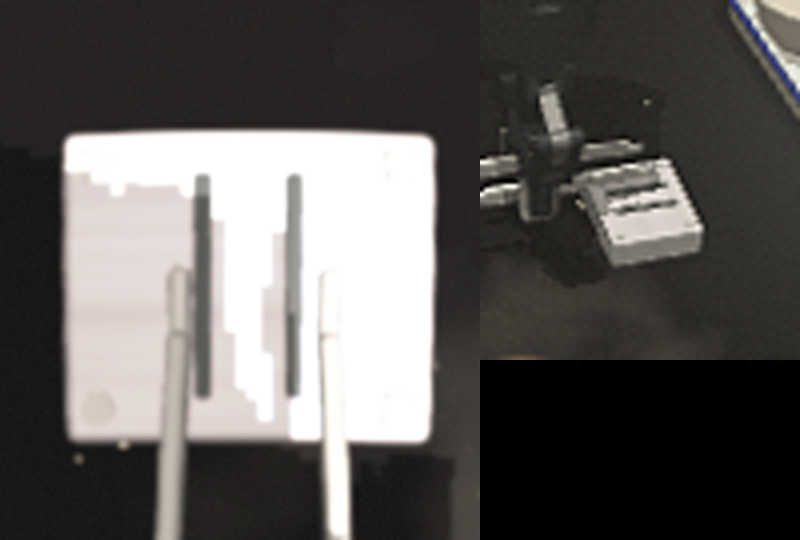

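The tips are at crop (178,268) and (330,270), just outside ridges at x≈203 and 294 and roughly mid-length. The side view shows the forceps level above the block.

```bash
python3 - <<'E'
from tip import *
d=np.load('w7.npz',allow_pickle=True); im,s=d['im'][0],d['s'][0]
for zt in (.0525,):
  rep(im,s,lambda u,v:(u/3+240,v/3+20),[(203,175),(203,398)],[(294,175),(293,395)],(178,267),(329,270),zt)
E
```

```text
ridges sep 0.01583327573128831 len 0.03921551332236998 centre [ 0.64517585 -0.12889299  0.0227    ] yaw 0.00024499345718742474
tips [ 0.64724342 -0.11884311  0.0525    ] [ 0.64688442 -0.14034858  0.0525    ] gap 0.02150846545048521 mid [ 0.64706392 -0.12959585  0.0525    ] yaw -0.0166919086020645
mid in tool [ 0.00031661 -0.0734727   0.00067052]
move [-0.00188807  0.00070285 -0.0298    ]
```

Emit:
play_rows --series '[{"fingers": 0.33,"dx": -1,"dy": 0.3,"dz": -6,"turn": 0},{"fingers": 0.33,"dx": -1,"dy": 0.3,"dz": -6,"turn": 0},{"fingers": 0.33,"dx": 0,"dy": 0,"dz": -5,"turn": 0},{"fingers": 0.33,"dx": 0,"dy": 0,"dz": 0,"turn": 0},{"fingers": 0.36,"dx": 0,"dy": 0,"dz": 0,"turn": 0},{"fingers": 0.38,"dx": 0,"dy": 0,"dz": 0,"turn": 0},{"fingers": 0.39,"dx": 0,"dy": 0,"dz": 0,"turn": 0},{"fingers": 0.39,"dx": 0,"dy": 0,"dz": 0,"turn": 0},{"fingers": 0.39,"dx": 0,"dy": 0,"dz": 0,"turn": 0}]'

```text
clock: 12.08
position: [0.5724, -0.1291, 0.0318]
ee_rot: [-0.016, 0.707, -0.706, 0.019]
contact_force: [0.9, 0.5, -1.1]
width: 0.0264
```

```bash
python3 st.py; python3 look.py w8; python3 - <<'E'
from h import *
p=cv2.imread('pics/w8.png'); a=cv2.resize(p[40:220,240:400],None,fx=3,fy=3,interpolation=2)
im=get_image('side'); b=cv2.resize(im['pixels'][200:290,320:400][:,:,::-1],(320,360),interpolation=2)
c=np.zeros((540,800,3),np.uint8); c[:,:480]=a; c[:360,480:]=b; cv2.imwrite('pics/w8c.png',c)
E
```

```text
12.08 [ 0.5724 -0.1291  0.0318] yaw 0.001 pitchup 0.0493 roll 0.0049 F [ 0.9  0.5 -1.1] [ 0.   -0.06  0.02] w 26.4
12.0833 [ 0.57237572 -0.12913618  0.03184018] [-0.01569818  0.70734629 -0.70643344  0.01914674] [ 0.88106692  0.47934434 -1.12638866] 0.02639602367436222
```

View pics/w8c.png

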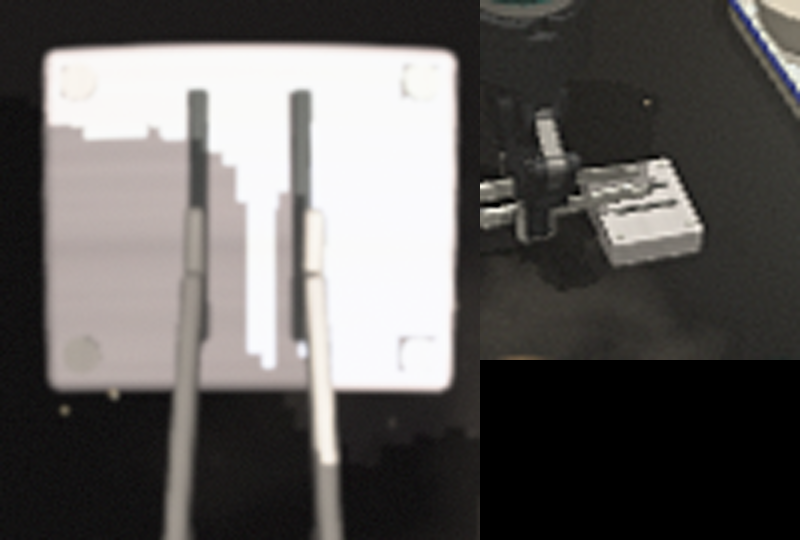

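The tips are at crop (195,210) and (314,212), nearly over ridges at x≈198 and 301 and still a bit wide.

```bash
python3 - <<'E'
from tip import *
d=np.load('w8.npz',allow_pickle=True); im,s=d['im'][0],d['s'][0]
rep(im,s,lambda u,v:(u/3+240,v/3+40),[(198,90),(199,340)],[(301,90),(299,340)],(195,209),(314,211),.0353)
E
```

```text
ridges sep 0.01584284902503102 len 0.03955516492052791 centre [ 0.6453114  -0.12878405  0.0227    ] yaw 0.0005636571109332804
tips [ 0.64564163 -0.12105383  0.0353    ] [ 0.64541501 -0.13792519  0.0353    ] gap 0.016872878995156246 mid [ 0.64552832 -0.12948951  0.0353    ] yaw -0.01343108369989624
mid in tool [ 0.00045592 -0.07323366  0.00015008]
move [-0.00021692  0.00070546 -0.0126    ]
```

Emit:
play_rows --series '[{"fingers": 0.395,"dx": 0,"dy": 0.7,"dz": -2,"turn": 0},{"fingers": 0.4,"dx": 0,"dy": 0,"dz": 0,"turn": 0},{"fingers": 0.4,"dx": 0,"dy": 0,"dz": 0,"turn": 0},{"fingers": 0.4,"dx": 0,"dy": 0,"dz": 0,"turn": 0},{"fingers": 0.4,"dx": 0,"dy": 0,"dz": 0,"turn": 0},{"fingers": 0.4,"dx": 0,"dy": 0,"dz": 0,"turn": 0}]'

```text
clock: 12.68
position: [0.5726, -0.1284, 0.03]
ee_rot: [-0.016, 0.707, -0.706, 0.019]
contact_force: [0.3, 0.9, -0.8]
width: 0.0258
```

```bash
python3 st.py; python3 look.py w9; python3 - <<'E'
from h import *
p=cv2.imread('pics/w9.png'); a=cv2.resize(p[40:220,240:400],None,fx=3,fy=3,interpolation=2)
im=get_image('scene'); b=cv2.resize(im['pixels'][190:280,350:430][:,:,::-1],(320,360),interpolation=2)
c=np.zeros((540,800,3),np.uint8); c[:,:480]=a; c[:360,480:]=b; cv2.imwrite('pics/w9c.png',c)
E
```

```text
12.68 [ 0.5726 -0.1284  0.03  ] yaw 0.002 pitchup 0.05 roll 0.0052 F [ 0.3  0.9 -0.8] [ 0.03 -0.   -0.03] w 25.79
12.6833 [ 0.57259605 -0.12841103  0.02998962] [-0.01584642  0.7073701  -0.7063968   0.01949325] [ 0.32187897  0.86452495 -0.79091917] 0.025787143927577576
```

View pics/w9c.png

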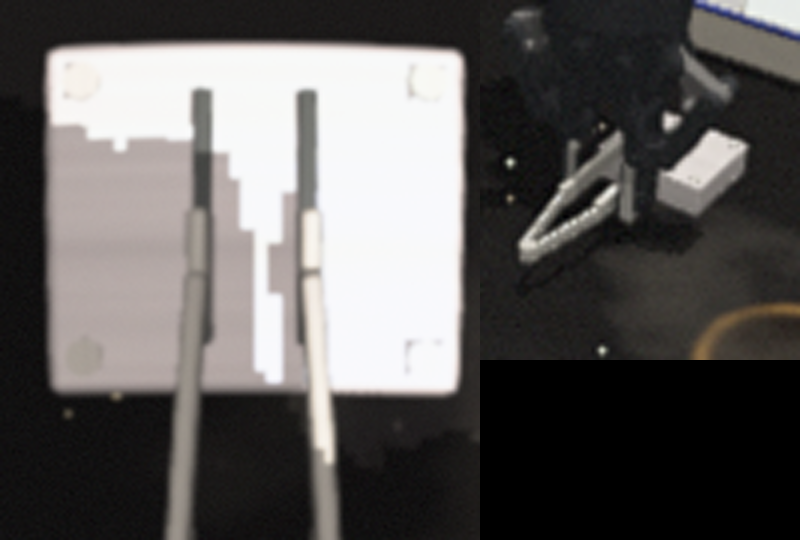

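Both tips, at crop (198,210) and (311,211), now lie over their ridges (x≈202 and 307), clear above the block. One last numeric check before handing in.

```bash
python3 - <<'E'
from tip import *
d=np.load('w9.npz',allow_pickle=True); im,s=d['im'][0],d['s'][0]
rep(im,s,lambda u,v:(u/3+240,v/3+40),[(202,89),(204,342)],[(307,90),(305,340)],(198,209),(311,211),.0335)
E
python3 st.py
```

```text
ridges sep 0.015881086191301026 len 0.039307384805802474 centre [ 0.6454432 -0.1288605  0.0227   ] yaw 0.0029109400672313037
tips [ 0.64585649 -0.1207481   0.0335    ] [ 0.64562828 -0.13676682  0.0335    ] gap 0.016020344672109818 mid [ 0.64574238 -0.12875746  0.0335    ] yaw -0.014245201956552456
mid in tool [ 0.00045586 -0.07322977  0.00015062]
move [-0.00029918 -0.00010304 -0.0108    ]
12.78 [ 0.5726 -0.1284  0.03  ] yaw 0.001 pitchup 0.0499 roll 0.0052 F [-0.2 -0.4  0.2] [-0.04  0.03 -0.01] w 25.73
```

```bash
python3 -c "
from rig import *
print(sign_off())"
```

```text
the job is handed in; nothing more can be done
None
```

I lifted the forceps off the larger rest and carried them to the gauge with the closer ridges. That is the one near (0.645, -0.129), where the ridges measured 15.9 mm apart. I then squeezed them there and signed off at about 12.8 s, still holding.

**Last checks before hand-in:**
- **Tip gap:** it measured 16.0 mm. The midpoint between the tips was within 0.3 mm of the gauge middle.
- **Steadiness:** the grip opening was 25.8 mm, then 25.7 mm 0.1 s later.
- **Clearance:** the tips are an estimated 5 mm above the ridges, worked out from the tool height and tilt. The contact force stayed at noise level, about 1 N.
- **Level:** the tool is 0.7° more nose-down than at the grasp, so the forceps should be level to about 1°. The tool itself drifted 2–3° in tilt during the moves, and I brought most of that back.

None of the checks failed. The first move call was refused because keys were missing, and nothing moved. I did not measure the bystanders' positions again at the end. The path stayed well above them, and no contact force was seen.

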